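# Space and clamp a lens carrier on an optical rail

## Task

First take the lens carrier from the parking rack, hang it on the optical rail between the fixed stop and the spring jaw, and slide it up against the stop. Then hang spacers from the rack onto the rail between the carrier and the jaw, one at a time, until pushing the jaw towards them clamps the whole row tight against the stop with jaw travel to spare. Finish while still pushing the jaw firmly (about 10 N) so the row is held tight; do not let go, leave any spacers not needed hanging where they are on the rack, and leave the other things on the desk alone.

Things in the scene. Friction and masses are not known exactly. Their poses are not given: they have to be found in the camera images.
- rail: fixed optical rail: aluminium bar 14x14 mm, 250 mm long along its y, on end posts over a dark 60 mm wide base; origin on the desk under its middle; the bar's top is 100 mm above the desk. +y points to the robot's left, give or take the yaw
- rack: fixed parking rack of grey plastic, nearer the robot: a bar of the same 14x14 mm section and height (top 100 mm above the desk), 190 mm long along its y; origin on the desk under its middle. The carrier and the three spacers hang on it about 38 mm apart, in any order
- stop_face (a point): point on the fixed stop collar of the rail, in the middle of the bar's top (100 mm above the desk), in the plane of the stop's face that looks along the rail to -y, to the jaw. Axes as the rail's. The collar is 36 mm wide, rises 12 mm above the bar and has a 12 mm thumb screw on top up to 24 mm
- carrier_tab (a point): middle of the grip tab of the dark steel lens carrier: same saddle and tab as a spacer's, but 16 mm thick along y and with a round 48 mm lens mount sideways on its -x side (centre 44 mm from the tab's axis, 20 mm below the seat). This point is 38 mm above the seat; against the stop, it is 8 mm from the stop's face. 0.12 kg. x across the bar, y along it
- spacer_1_tab (a point): middle of the grip tab of an aluminium spacer (all three alike, 14 mm thick along y, 0.06 kg). The upright tab is 22 mm wide in x, 14 in y; grip it across x. This point is 38 mm above the seat (underside of the bridge, resting on the bar); the tab's top is 18 mm higher, the shoulders beside it 26 mm lower. x across the bar, y along it, z up
- spacer_2_tab (a point): middle of the grip tab of an aluminium spacer (all three alike, 14 mm thick along y, 0.06 kg). The upright tab is 22 mm wide in x, 14 in y; grip it across x. This point is 38 mm above the seat (underside of the bridge, resting on the bar); the tab's top is 18 mm higher, the shoulders beside it 26 mm lower. x across the bar, y along it, z up
- spacer_3_tab (a point): middle of the grip tab of an aluminium spacer (all three alike, 14 mm thick along y, 0.06 kg). The upright tab is 22 mm wide in x, 14 in y; grip it across x. This point is 38 mm above the seat (underside of the bridge, resting on the bar); the tab's top is 18 mm higher, the shoulders beside it 26 mm lower. x across the bar, y along it, z up
- jaw_tab (a point): middle of the push tab of the spring jaw, which slides along the rail in +y towards the stop: steel tab 22 mm wide in x, 14 in y, up to 18 mm above this point. This point is 38 mm above the bar's top and 21 mm behind (-y) the jaw's flat front face, which rises 12 mm above the bar. Push the tab's back or grip it across x; behind it all is clear from 14 mm above the bar's top
- jaw (a joint): travel of the jaw in m: 0 when open (its start), grows towards the stop, hard limit 0.022. A spring returns it: 1.6 N at 0, 3.4 N at 0.022. Open, its front face is 40 to 62 mm from the stop's face, so beside the 16 mm carrier one or two 14 mm spacers are needed: the row is clamped only if the jaw meets it before about 0.020
- objective_can_0: bystander, to be left alone: small two-part can, 34 mm across, 56 tall, white below with a black cap; origin at its underside's centre
- petri_0: bystander, to be left alone: round clear dish, 60 mm across, 16 high; origin at its underside's centre
- coverslip_box_1: bystander, to be left alone: small box with a lid, 29x29x16 mm; origin at its underside's centre
- spare_eyepiece: bystander, to be left alone: microscope eyepiece standing on end, 39 mm across, 52 tall; origin at its underside's centre
- carrier: the lens carrier itself; origin in the middle of its seat, 38 mm below carrier_tab
- stop: the stop collar itself; its origin is at stop_face
- spacer_1: the same spacer: an inverted-U saddle, slot 17 mm wide with flared feet, bridge 34 mm wide in x and 12 high, legs reaching 34 mm below the seat; origin in the middle of its seat, 38 mm below its tab point. Starts hanging on the rack
- spacer_2: the same spacer: an inverted-U saddle, slot 17 mm wide with flared feet, bridge 34 mm wide in x and 12 high, legs reaching 34 mm below the seat; origin in the middle of its seat, 38 mm below its tab point. Starts hanging on the rack
- spacer_3: the same spacer: an inverted-U saddle, slot 17 mm wide with flared feet, bridge 34 mm wide in x and 12 high, legs reaching 34 mm below the seat; origin in the middle of its seat, 38 mm below its tab point. Starts hanging on the rack
Mind the look-alikes: they are no part of the job. What is shaped like the spacer_2 but pink is not meant.

How it is judged:
By the outcome, as a careful person would: the job done as asked, in the order asked, and still so for the second after the job is handed in, while the arm keeps its last pose, push and grip.
It also fails if it takes over 72 s, if anything falls off the work surface, if the arm or the gripper's body presses on something with over 40 N, if the wrist force passes 120 N, or if a joint passes its speed limit or range.

## Robot

A 7-joint arm with a two-finger parallel gripper is mounted at the origin on a cart in front of the work surface, level with it; the furniture and walls round the work are solid. World frame = base frame: x ahead of the robot, y to its left, z up, the work surface at z = 0. Lengths are in m, angles in rad, forces in N, time in s.
With the tool pointing down it reaches from about 0.4 to 0.85 m from the base axis. Payload 10.4 kg.
Tool frame: the origin (TCP) lies at the centre of the arm's flange, where the gripper is bolted on; the fingertips stand 173 mm ahead of it and the grasp point (between the pads) lies 155 mm ahead of it; z points along the fingers, y is the line along which they close (so a half turn about z gives the same grasp; the last joint's range is limited). The gripper opens to 85 mm and grips with 20 to 120 N. Pads are 22 mm wide; open, the fingers measure 114 mm over their backs; the gripper's body (76 mm by 85 mm) begins 54 mm behind the grasp point. The pads swing forward as they close: fully open they stand 13 mm farther back than shut.
Start: joints at [1.123, 0.332, -0.065, 1.46, 0.022, 1.35, -0.088], TCP at [0.258, -0.569, 0.405] pointing down, gripper open.
Joint ranges: [-2.6, 2.6], [-0.5, 2.12], [-1.47, 1.34], [0.16, 2.42], [-1.27, 4.41], [0.06, 2.06], [-2.6, 2.6]. Speed limits (rad/s): [2.22, 2.22, 2.79, 2.79, 3.14, 3.14, 3.14].

## Interface

Orientations are given as a unit quaternion [x, y, z, w].
In Python, from workcell import manip, viewer, finder gives the robot as it stands.
- The arm moves only by the tool arm_command, never from a script. Its argument "plan" is a list of rows, each an object with "dp": the shift along the tool's x, y, z in mm, a list of three; "spin": the turn about the tool's z in rad. A call has 1 to 5 rows; each row shifts and turns the commanded pose from where the row before left it, along the tool's axes as they then stand; what a row does not reach is not made up. A row lasts 1/10 s, in which the tool goes at most 50 mm and 8.59 degrees, less where a joint would pass 70% of its speed; a pose out of reach is approached as far as the arm can. A call is refused whole if a number of a shift passes 50 or a number of a turn 0.15, either way. A call with a gripper value outside its range is refused whole. "grip" is the closure, from -1 (fully open) to 1 (shut), set as the call begins (left out, the last holds). The fingers move at their own pace and stop on an object; "newtons" is the grip in N (left out, the last holds). Time passes only in rows, so rows that do not move let the fingers close. It gives the time, the measured TCP pose, the force, the opening and the grip force at its end, in the units of the state.
- manip.get_obs(): the state, without advancing time (a new reading comes with each control period).
- viewer.camera(name): name is "scene" or "top" or "wrist"; returns the picture (400x640x3 uint8, blue, green, red); there is no depth.
- viewer.camera_params(name): a dict with "vertical_fov" (degrees; the focal length in pixels is half the picture's height over the tangent of half this angle, whatever the lens; pixels are square), "cx", "cy" (the principal point, pixels), "k1" (the pictures are not rectified: a ray, as slopes to the right and down, at radius r is drawn at 1 + k1 r^2 times it, then the intrinsics apply), "R" (3x3) and "t" (3): a world point X has camera coordinates R X + t; the wrist camera has in their place "T_tool_cam" (4x4, takes a point from camera to tool coordinates, whose origin is the TCP and whose axes are the flange's). Camera axes: x right, y down, z forward; pixel columns grow to the right and rows downward; lengths in m; the calibration is good to about 2 mm. A picture is of the moment at which its call begins: read the wrist's pose just before it. camera_params takes no time and is no camera call.
- manip.hand_in(): hands the job in; it is judged then, once.
Trained networks look in the newest picture that a camera, given by its name, has taken for a name from the list of things; names that differ only in an ending like _2 or _b are one class to them, and where a whole thing is asked for, a point or a joint stands for the part that bears it (a point fixed in the world has none). Each returns a list of dicts, best first, with "score" (0 to 1); they miss things now and then, are a little off and sometimes report something else, mostly with a low value. They report only what shows in the picture. A call takes as long as a camera call. They do not tell look-alikes from the thing itself.
- finder.find_in(camera, thing): "position" ([x, y, z] in m, in world coordinates, good to about 4 mm: the middle of the surface that is visible of it).
The state is a dict: "clock": time; "joint_pos": joint angles; "joint_velocities": joint speeds; "tau": joint torques, N m; "position": TCP position; "ee_rot": TCP orientation; "ft_force": force on the tool from outside, world axes, zero at the start; "torque": the same for the moment, N m; "grip_width": opening from 0.0 (shut) to 1.0 (fully open); "grasp_force": force on a finger pad.
Only numpy, scipy, OpenCV 4.12 (cv2) and the standard library are available. Lean on these libraries where they do the work, as an engineer would, in place of code of your own. Each camera call takes 0.05 s, during which the arm holds its last target. There are 200 camera calls.

## Working session

There is one attempt and no reset: what is moved stays moved. The work goes in short steps, Python scripts to look and compute and a tool call to move; the robot and the scene stay as the last step left them, time stands still between calls to the robot, and variables do not carry over. Pictures are saved under pics/ and viewed, at most 10 in all, crops included, and the job is handed in when it is done.

Besides the shell and the picture viewer there is one more tool, called after "Call:" as name(argument=value, ...), one argument or row to a line, values as JSON. arm_command: Moves the arm, as the interface text tells. Its arguments: {"type":"object","properties":{"plan":{"type":"array","items":{"type":"object","properties":{"dp":{"type":"array","items":{"type":"number"}},"spin":{"type":"number"}}}},"grip":{"type":"number"},"newtons":{"type":"number"}},"required":["plan"]}

```bash
mkdir -p pics; ls; cat > h.py <<'E'
import numpy as np, cv2
from workcell import manip, viewer, finder
from scipy.spatial.transform import Rotation as Ro
def K(p): return 200/np.tan(np.radians(p["vertical_fov"])/2)
def RT(name,obs=None):
    p=viewer.camera_params(name)
    if "R" in p: return p,np.array(p["R"]),np.array(p["t"])
    o=obs or manip.get_obs(); T=np.eye(4); T[:3,:3]=Ro.from_quat(o["ee_rot"]).as_matrix(); T[:3,3]=o["position"]
    M=np.linalg.inv(T@np.array(p["T_tool_cam"])); return p,M[:3,:3],M[:3,3]
def proj(name,X,obs=None):
    p,R,t=RT(name,obs); c=R@np.array(X)+t; s=c[:2]/c[2]; s=s*(1+p["k1"]*(s@s)); return s*K(p)+[p["cx"],p["cy"]]
def onz(name,uv,z,obs=None):
    p,R,t=RT(name,obs); d=(np.array(uv)-[p["cx"],p["cy"]])/K(p); s=d.copy()
    for _ in range(20): s=d/(1+p["k1"]*(s@s))
    r=R.T@np.array([*s,1]); c=-R.T@t; return c+r*(z-c[2])/r[2]
E
python3 - <<'E'
from h import *
np.set_printoptions(precision=4,suppress=True)
o=manip.get_obs(); print(o)
for n in("scene","top"):
    cv2.imwrite(f"pics/{n}0.png",viewer.camera(n))
    for th in("rail","rack","stop","carrier_tab","spacer_1_tab","jaw_tab"):
        print(n,th,[(np.round(d["position"],3).tolist(),round(d["score"],2)) for d in finder.find_in(n,th)][:6])
E
```

```text
pics
{'clock': 0.0, 'joint_pos': array([ 1.1234,  0.3329, -0.0647,  1.461 ,  0.0216,  1.3499, -0.0885]), 'joint_velocities': array([-0.0009, -0.0008,  0.0006,  0.0005,  0.    ,  0.0007,  0.0003]), 'tau': array([ -0.0006, -62.5445,   0.0488, -39.1606,   0.0161,   0.0099,
         0.    ]), 'position': array([ 0.2575, -0.5693,  0.4039]), 'ee_rot': array([ 0.9775,  0.2108, -0.0002, -0.0007]), 'ft_force': array([-0.918 , -0.0111, -0.2169]), 'torque': array([-0.0468,  0.0426,  0.0205]), 'grasp_force': 0.0, 'grip_width': 0.9967991368712673}
scene rail [([0.599, -0.052, 0.014], 0.98)]
scene rack [([0.444, -0.11, 0.012], 0.78), ([0.438, -0.073, 0.117], 0.63)]
scene stop [([0.59, -0.083, 0.1], 0.56), ([0.433, -0.078, 0.115], 0.48)]
scene carrier_tab [([0.441, -0.194, 0.099], 0.97)]
scene spacer_1_tab [([0.437, -0.073, 0.116], 0.7), ([0.441, -0.151, 0.118], 0.49)]
scene jaw_tab [([0.594, -0.169, 0.11], 0.73)]
top rail [([0.594, -0.104, 0.006], 0.87)]
top rack [([0.454, -0.138, 0.008], 0.82)]
top stop [([0.598, -0.086, 0.112], 0.6)]
top carrier_tab [([0.442, -0.197, 0.106], 0.56)]
top spacer_1_tab []
top jaw_tab [([0.597, -0.168, 0.11], 0.75)]
```

View pics/scene0.png

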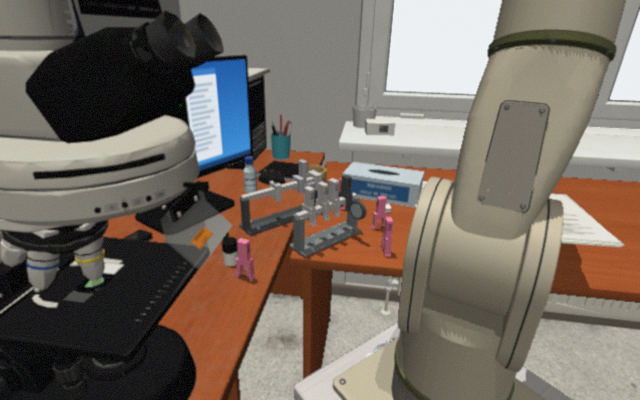

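View pics/top0.png

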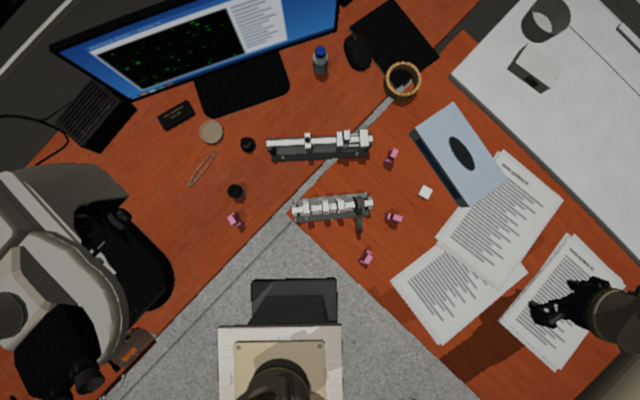

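The scene shows the rail (top picture: about cols 267–372, row 145) with its stop at (308,142) and jaw near (352,140). The rack is at row 205, with the dark carrier at its right (−y) end, (360,210), and the three aluminium spacers at about cols 302–345. The pink look-alikes stand on the desk at (235,220), (392,157), (395,217) and (367,257), so they are not meant. I'll turn and go above for a close look.

Call:
arm_command(
  plan=[
    {"dp": [0, 0, -5], "spin": -0.145},
    {"dp": [0, 0, -5], "spin": -0.145},
    {"dp": [0, 0, -5], "spin": -0.145},
    {"dp": [0, 0, -5], "spin": -0.145},
    {"dp": [0, 0, -5], "spin": -0.145},
  ],
  grip=-1,
)

```text
clock: 1.2
position: [0.2576, -0.5695, 0.43]
ee_rot: [0.838, 0.546, -0.0, 0.0]
ft_force: [0.9, 0.5, 0.4]
grip_width: 1.0
grasp_force: 0.0
```

Call:
arm_command(
  plan=[
    {"dp": [0, 0, -5], "spin": -0.145},
    {"dp": [0, 0, -5], "spin": -0.145},
    {"dp": [0, 0, -5], "spin": -0.132},
    {"dp": [37, 22, 0]},
    {"dp": [37, 22, 0]},
  ],
)

```text
invalid input at $.plan[3]: expected keys dp, spin
```

Call:
arm_command(
  plan=[
    {"dp": [37, 22, 0]},
    {"dp": [37, 22, 0]},
    {"dp": [37, 22, 0]},
    {"dp": [37, 22, 0]},
    {"dp": [37, 22, 0]},
  ],
)

```text
invalid input at $.plan[0]: expected keys dp, spin
```

Call:
arm_command(
  plan=[
    {"dp": [37, 22, 0]},
    {"dp": [37, 22, 0]},
    {"dp": [37, 22, 0]},
    {"dp": [37, 20, 0]},
    {"dp": [20, 10, 0]},
  ],
)

```text
invalid input at $.plan[0]: expected keys dp, spin
```

```bash
python3 - <<'E'
from h import *
np.set_printoptions(precision=4,suppress=True)
print(viewer.camera_params("wrist"))
o=manip.get_obs(); print(o["position"],o["ee_rot"],o["clock"],o["joint_pos"])
cv2.imwrite("pics/w1.png",viewer.camera("wrist"))
for th in("rail","rack","stop","carrier_tab","spacer_1_tab","jaw_tab"):
    print(th,[(np.round(d["position"],3).tolist(),round(d["score"],2)) for d in finder.find_in("wrist",th)][:6])
E
```

```text
{'vertical_fov': 58.761205911534674, 'cx': 320.36249350014697, 'cy': 203.4602325190217, 'k1': -0.05547985794862247, 'T_tool_cam': array([[-0.0005, -0.9591, -0.283 ,  0.0723],
       [ 1.    , -0.0002, -0.0011, -0.0002],
       [ 0.001 , -0.283 ,  0.9591,  0.0306],
       [ 0.    ,  0.    ,  0.    ,  1.    ]])}
[ 0.2576 -0.5695  0.43  ] [ 0.8376  0.5462 -0.      0.0001] 1.2 [ 1.197   0.3261 -0.1602  1.4175  0.0518  1.402   0.6214]
rail []
rack []
stop []
carrier_tab []
spacer_1_tab []
jaw_tab []
```

View pics/w1.png

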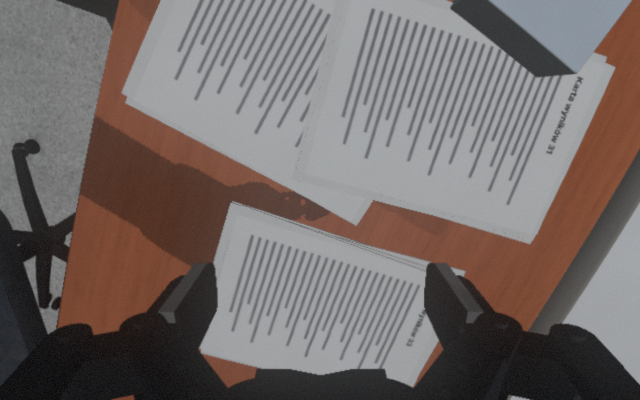

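The wrist picture shows only papers; those moves were refused because "spin" was missing. Continuing.

Call:
arm_command(
  plan=[
    {"dp": [0, 0, -5], "spin": -0.139},
    {"dp": [0, 0, -5], "spin": -0.139},
    {"dp": [0, 0, -5], "spin": -0.139},
    {"dp": [37, 22, 0], "spin": 0},
    {"dp": [37, 22, 0], "spin": 0},
  ],
)

```text
clock: 2.05
position: [0.3016, -0.4953, 0.4442]
ee_rot: [0.71, 0.704, 0.0, -0.0]
ft_force: [1.5, -0.0, 0.7]
grip_width: 0.996
grasp_force: 0.0
```

Call:
arm_command(
  plan=[
    {"dp": [37, 22, 0], "spin": 0},
    {"dp": [37, 22, 0], "spin": 0},
    {"dp": [37, 22, 0], "spin": 0},
    {"dp": [37, 22, 0], "spin": 0},
    {"dp": [37, 22, 0], "spin": 0},
  ],
)

```text
clock: 2.55
position: [0.4132, -0.3094, 0.4447]
ee_rot: [0.709, 0.705, -0.0, 0.0]
ft_force: [0.9, 0.4, 0.9]
grip_width: 0.998
grasp_force: 0.0
```

Call:
arm_command(
  plan=[
    {"dp": [37, 22, 0], "spin": 0},
    {"dp": [37, 22, 0], "spin": 0},
    {"dp": [20, 22, 0], "spin": 0},
    {"dp": [0, 20, 0], "spin": 0},
    {"dp": [0, 0, 0], "spin": 0},
  ],
)

```text
clock: 3.05
position: [0.5006, -0.2161, 0.4443]
ee_rot: [0.708, 0.706, 0.0, -0.0]
ft_force: [0.1, -0.3, -0.2]
grip_width: 0.998
grasp_force: 0.0
```

```bash
python3 - <<'E'
from h import *
np.set_printoptions(precision=4,suppress=True)
o=manip.get_obs(); print(o["position"],o["ee_rot"],o["clock"],o["joint_pos"])
cv2.imwrite("pics/w2.png",viewer.camera("wrist"))
for th in("rail","rack","stop","carrier_tab","spacer_1_tab","jaw_tab"):
    print(th,[(np.round(d["position"],3).tolist(),round(d["score"],2),proj("wrist",d["position"],o).round()) for d in finder.find_in("wrist",th)][:6])
E
```

```text
[ 0.5006 -0.2161  0.4443] [ 0.7081  0.7062  0.0004 -0.0002] 3.05 [ 0.7896  0.1761 -0.5251  1.5906  0.0883  1.3989  0.2534]
rail [([0.601, -0.126, 0.01], 0.77, array([413.,  83.])), ([0.6, -0.09, 0.114], 0.69, array([447.,  29.]))]
rack [([0.458, -0.142, 0.007], 0.91, array([281.,  98.])), ([0.486, -0.378, 0.013], 0.55, array([310., 291.]))]
stop [([0.599, -0.09, 0.111], 0.57, array([444.,  30.]))]
carrier_tab [([0.449, -0.199, 0.109], 0.7, array([261., 165.])), ([0.452, -0.084, 0.13], 0.43, array([253.,  17.]))]
spacer_1_tab []
jaw_tab [([0.455, -0.128, 0.154], 0.63, array([255.,  77.])), ([0.6, -0.171, 0.108], 0.6, array([437., 133.]))]
```

View pics/w2.png

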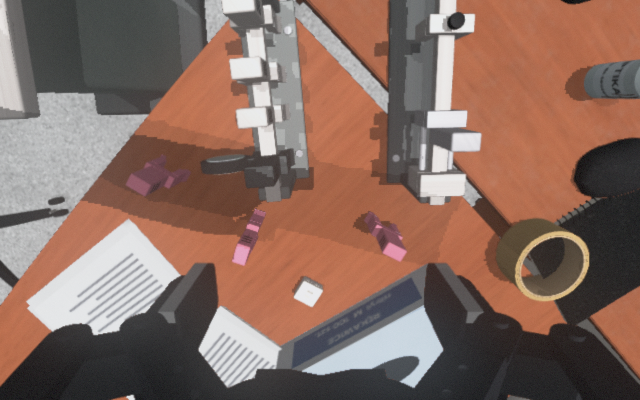

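The view shows the rack on the left, with the carrier tab (256,173), spacer tabs (255,115), (245,68) and (238,5), and the rail on the right, with stop screw (457,20), jaw tab (465,141) and jaw face block (447,118). The pink ones lie on the desk at (150,178), (250,240) and (388,240). Next I shift +70 mm in y to see everything.

Call:
arm_command(
  plan=[
    {"dp": [40, 0, 0], "spin": 0},
    {"dp": [40, 0, 0], "spin": 0},
    {"dp": [0, 0, 0], "spin": 0},
    {"dp": [0, 0, 0], "spin": 0},
  ],
)

```text
clock: 3.8
position: [0.4991, -0.1369, 0.4451]
ee_rot: [0.708, 0.706, -0.0, 0.001]
ft_force: [0.4, -0.5, 0.4]
grip_width: 0.997
grasp_force: 0.0
```

```bash
python3 - <<'E'
from h import *
np.set_printoptions(precision=4,suppress=True)
o=manip.get_obs(); print(o["position"],o["ee_rot"],o["clock"])
im=viewer.camera("wrist")
cv2.imwrite("pics/w3raw.png",im); import pickle; pickle.dump(o,open("o3.pkl","wb"))
cv2.imwrite("pics/w3.png",cv2.resize(im[0:300,180:520],None,fx=2,fy=2,interpolation=cv2.INTER_CUBIC))
for th in("rail","rack","stop","carrier_tab","spacer_1_tab","jaw_tab"):
    print(th,[(np.round(d["position"],3).tolist(),round(d["score"],2),proj("wrist",d["position"],o).round()) for d in finder.find_in("wrist",th)][:6])
E
```

```text
[ 0.4991 -0.1369  0.4451] [ 0.7081  0.7061 -0.0002  0.0005] 3.8
rail [([0.601, -0.071, 0.009], 0.89, array([412., 105.])), ([0.602, -0.173, 0.112], 0.71, array([434., 223.])), ([0.449, -0.2, 0.101], 0.62, array([268., 246.])), ([0.595, -0.081, 0.11], 0.34, array([434., 119.]))]
rack [([0.458, -0.11, 0.01], 0.58, array([284., 140.])), ([0.453, -0.12, 0.142], 0.52, array([261., 172.]))]
stop [([0.456, -0.077, 0.153], 0.19, array([261., 117.]))]
carrier_tab [([0.454, -0.079, 0.159], 0.63, array([256., 120.])), ([0.447, -0.197, 0.103], 0.56, array([266., 244.]))]
spacer_1_tab []
jaw_tab [([0.604, -0.167, 0.112], 0.76, array([437., 216.]))]
```

View pics/w3.png

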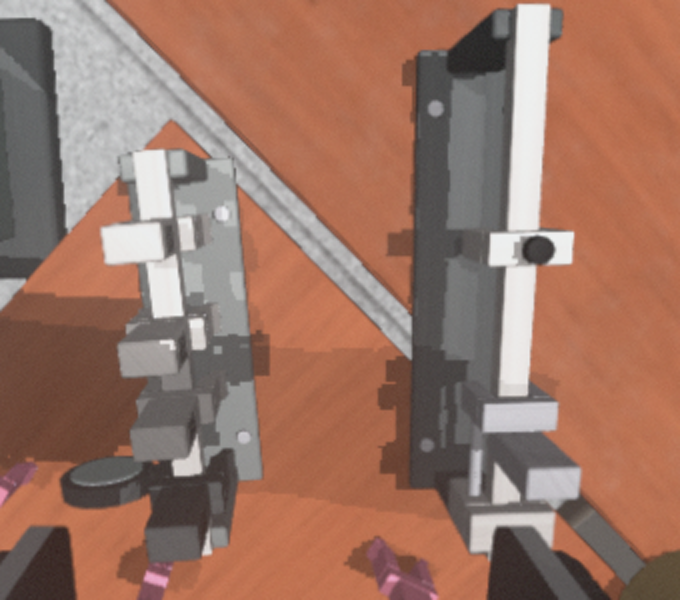

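```bash
python3 - <<'E'
from h import *
import pickle; o=pickle.load(open("o3.pkl","rb"))
np.set_printoptions(precision=4,suppress=True)
def c(u,v,z): return onz("wrist",(180+u/2,v/2),z,o)
for n,a in dict(railfar=(534,5,.1),railnear=(514,385,.1),railL=(500,385,.1),railR=(527,385,.1),rackfar=(151,152,.1),rackmid=(167,310,.1),racknear=(190,462,.1),stopL=(489,264,.112),stopR=(572,265,.112),
 jawL=(483,403,.112),jawR=(555,399,.112),jt1=(522,470,.156),jt2=(575,466,.156),jt3=(579,498,.156),jt4=(530,500,.156),
 A1=(103,228,.156),A2=(163,222,.156),A3=(165,257,.156),A4=(108,263,.156),B3=(178,370,.156),B4=(120,376,.156),C3=(190,457,.156),C4=(133,460,.156),K3=(202,556,.156),K4=(148,556,.156)).items(): print(n,c(*a))
for f in ("scene","top"):
  pass
im=cv2.imread("pics/w3raw.png")
cv2.imwrite("pics/crop3.png",cv2.resize(im[90:290,200:320],None,fx=3,fy=3,interpolation=cv2.INTER_CUBIC))
E
```

```text
railfar [0.6019 0.0115 0.1   ]
railnear [ 0.6063 -0.1475  0.1   ]
railL [ 0.5998 -0.1475  0.1   ]
railR [ 0.6123 -0.1475  0.1   ]
rackfar [ 0.4447 -0.0456  0.1   ]
rackmid [ 0.4485 -0.1125  0.1   ]
racknear [ 0.4559 -0.1847  0.1   ]
stopL [ 0.587  -0.0915  0.112 ]
stopR [ 0.6226 -0.0918  0.112 ]
jawL [ 0.589  -0.1526  0.112 ]
jawR [ 0.6213 -0.1508  0.112 ]
jt1 [ 0.5935 -0.1672  0.156 ]
jt2 [ 0.6145 -0.1657  0.156 ]
jt3 [ 0.6178 -0.1794  0.156 ]
jt4 [ 0.598  -0.1801  0.156 ]
A1 [ 0.436  -0.0746  0.156 ]
A2 [ 0.4575 -0.0727  0.156 ]
A3 [ 0.4577 -0.0849  0.156 ]
A4 [ 0.437  -0.0869  0.156 ]
B3 [ 0.4606 -0.1266  0.156 ]
B4 [ 0.4386 -0.1288  0.156 ]
C3 [ 0.4637 -0.1612  0.156 ]
C4 [ 0.4414 -0.1624  0.156 ]
K3 [ 0.4668 -0.2041  0.156 ]
K4 [ 0.4448 -0.2041  0.156 ]
```

View pics/crop3.png

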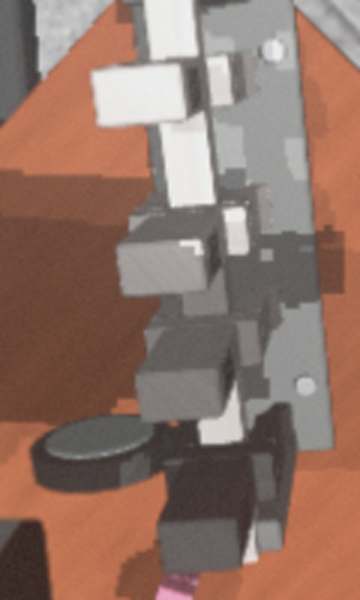

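The crop confirms it: the dark tab with the round lens (bottom, crop ≈(205,540)) is the carrier, and the three bare aluminium tabs on the rack are the spacers. The pink ones on the desk are ignored. The stop–jaw gap is about 60 mm, so two spacers are needed. Next I hover over the carrier.

```bash
cat >> h.py <<'E'
def go(x,y,z,th):
    """shift in tool axes (after spin) to bring the grasp point to x,y,z with tool y at world angle th"""
    o=manip.get_obs(); R=Ro.from_quat(o["ee_rot"]).as_matrix(); c=np.arctan2(R[1,1],R[0,1]); p=o["position"]
    g=p+R@[0,0,.155]; d=np.array([x,y,z])-g
    ex=np.array([-np.sin(th),np.cos(th)]); ey=np.array([np.cos(th),np.sin(th)])
    print("g",g.round(4),"th",round(c,4),"spin",round(c-th,4),"dp",(1000*np.array([ex@d[:2],ey@d[:2],-d[2]])).round(1),"tilt",(R[:2,2]).round(4),"F",o["ft_force"].round(1),"t",o["clock"])
E
python3 -c "
from h import *
go(.456,-.196,.200,.077)"
```

```text
g [ 0.4992 -0.1382  0.2896] th -0.0053 spin -0.0823 dp [-54.3 -47.6  89.6] tilt [-0.0001  0.0001] F [-1.2  0.6  0.2] t 4.15
```

Call:
arm_command(
  plan=[
    {"dp": [0, 0, 0], "spin": -0.081},
    {"dp": [-18, -16, 20], "spin": 0},
    {"dp": [-18, -16, 30], "spin": 0},
    {"dp": [-18, -16, 30], "spin": 0},
    {"dp": [0, 0, 10], "spin": 0},
  ],
)

```text
clock: 4.65
position: [0.453, -0.1979, 0.3517]
ee_rot: [0.681, 0.732, -0.001, -0.002]
ft_force: [0.1, -0.1, 0.2]
grip_width: 1.001
grasp_force: 0.0
```

Call:
arm_command(
  plan=[
    {"dp": [0, 0, 0], "spin": 0},
    {"dp": [0, 0, 0], "spin": 0},
  ],
)

```text
clock: 4.85
position: [0.4564, -0.1944, 0.3556]
ee_rot: [0.679, 0.734, 0.0, 0.0]
ft_force: [0.1, 0.2, -0.1]
grip_width: 0.999
grasp_force: 0.0
```

```bash
python3 - <<'E'
from h import *
go(.456,-.196,.2,.077)
O=[manip.get_obs()]
o=O[0]; im=viewer.camera("wrist"); cv2.imwrite("pics/w4.png",im)
import pickle; pickle.dump(o,open("o4.pkl","wb")); print(o["position"],o["ee_rot"])
E
```

```text
g [ 0.4566 -0.1944  0.2006] th 0.0779 spin 0.0009 dp [-1.6 -0.7  0.6] tilt [ 0.0013 -0.    ] F [ 0.1  0.2 -0.1] t 4.85
[ 0.45638578 -0.19438048  0.35563498] [6.79042502e-01 7.34098687e-01 4.23456140e-04 4.68783350e-04]
```

View pics/w4.png

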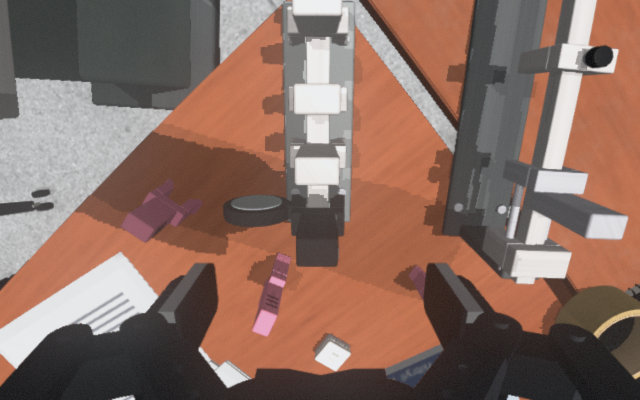

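```bash
python3 - <<'E'
from h import *
import pickle; o=pickle.load(open("o4.pkl","rb")); np.set_printoptions(precision=4,suppress=True)
for n,u,v,z in [("K",317.5,265,.156),("K4",297,265,.156),("K3",338,265,.156),("C",318,185,.156),("B",318,113,.156),("A",317.5,29,.156),("barBC",317,130,.1),("barAB",317,60,.1),("stopL",520,70,.112),("jawL",537,193,.112),("jawR",585,194,.112),("jt3",580,235,.156),("jt4",626,238,.156),("railtopnear",537,240,.1),("railfar",582,0,.1)]: print(n,onz("wrist",(u,v),z,o))
E
```

```text
K [ 0.4558 -0.2056  0.156 ]
K4 [ 0.4451 -0.2064  0.156 ]
K3 [ 0.4665 -0.2048  0.156 ]
C [ 0.4528 -0.1627  0.156 ]
B [ 0.4502 -0.1285  0.156 ]
A [ 0.4472 -0.0925  0.156 ]
barBC [ 0.4502 -0.1409  0.1   ]
barAB [ 0.4471 -0.0998  0.1   ]
stopL [ 0.5644 -0.096   0.112 ]
jawL [ 0.5921 -0.1674  0.112 ]
jawR [ 0.6246 -0.1655  0.112 ]
jt3 [ 0.5925 -0.1787  0.156 ]
jt4 [ 0.6196 -0.1786  0.156 ]
railtopnear [ 0.6087 -0.2033  0.1   ]
railfar [ 0.6009 -0.0511  0.1   ]
```

Call:
arm_command(
  plan=[
    {"dp": [-2.5, -0.8, 20], "spin": 0},
    {"dp": [0, 0, 25], "spin": 0},
    {"dp": [0, 0, 17], "spin": 0},
    {"dp": [0, 0, 0], "spin": 0},
    {"dp": [0, 0, 0], "spin": 0},
  ],
)

```text
clock: 5.4
position: [0.4558, -0.1971, 0.2939]
ee_rot: [0.679, 0.734, 0.0, 0.001]
ft_force: [0.5, -0.2, -0.0]
grip_width: 1.0
grasp_force: 0.0
```

Call:
arm_command(
  plan=[
    {"dp": [0, 0, 0], "spin": 0},
    {"dp": [0, 0, 0], "spin": 0},
    {"dp": [0, 0, 0], "spin": 0},
    {"dp": [0, 0, 0], "spin": 0},
    {"dp": [0, 0, 0], "spin": 0},
  ],
  grip=1,
  newtons=50,
)

```text
clock: 5.9
position: [0.4551, -0.1976, 0.2931]
ee_rot: [0.679, 0.734, -0.0, 0.0]
ft_force: [0.2, 0.9, 3.8]
grip_width: 0.256
grasp_force: 48.9
```

Call:
arm_command(
  plan=[
    {"dp": [0, 0, 0], "spin": 0},
    {"dp": [0, 0, 0], "spin": 0},
    {"dp": [0, 0, 0], "spin": 0},
  ],
)

```text
clock: 6.2
position: [0.4551, -0.1976, 0.2931]
ee_rot: [0.679, 0.734, -0.0, 0.0]
ft_force: [-2.1, 1.2, 5.3]
grip_width: 0.249
grasp_force: 49.0
```

```bash
python3 -c "
from h import *
go(.456,-.197,.138,.077);o=manip.get_obs();print(o['grip_width'],o['grasp_force'])"
```

```text
g [ 0.4551 -0.1976  0.1381] th 0.0769 spin -0.0001 dp [0.6 0.9 0.1] tilt [ 0.0003 -0.0004] F [-2.1  1.2  5.3] t 6.2
0.24940894138384842 48.97638916969299
```

Call:
arm_command(
  plan=[
    {"dp": [0, 0, -10], "spin": 0},
    {"dp": [0, 0, -30], "spin": 0},
    {"dp": [0, 0, -35], "spin": 0},
    {"dp": [0, 0, -35], "spin": 0},
    {"dp": [18, 20, 0], "spin": 0},
  ],
)

```text
clock: 6.7
position: [0.4733, -0.1805, 0.4079]
ee_rot: [0.681, 0.732, 0.0, 0.004]
ft_force: [-0.1, 0.0, -1.8]
grip_width: 0.248
grasp_force: 50.2
```

Call:
arm_command(
  plan=[
    {"dp": [20, 36, 0], "spin": 0},
    {"dp": [18, 40, 0], "spin": 0},
    {"dp": [17, 40, 0], "spin": 0},
    {"dp": [0, 20, 0], "spin": 0.049},
    {"dp": [0, 0, 0], "spin": 0},
  ],
)

```text
clock: 7.2
position: [0.6067, -0.1114, 0.4021]
ee_rot: [0.697, 0.717, 0.001, -0.001]
ft_force: [-0.7, 0.0, -2.0]
grip_width: 0.248
grasp_force: 50.2
```

Call:
arm_command(
  plan=[
    {"dp": [0, 0, 0], "spin": 0},
    {"dp": [0, 0, 0], "spin": 0},
  ],
)

```text
clock: 7.4
position: [0.6043, -0.1133, 0.4029]
ee_rot: [0.697, 0.717, -0.0, 0.0]
ft_force: [0.9, 0.2, -0.3]
grip_width: 0.252
grasp_force: 50.2
```

```bash
python3 - <<'E'
from h import *
go(.6053,-.113,.248,.028)
o=manip.get_obs(); im=viewer.camera("wrist"); cv2.imwrite("pics/w5.png",im)
import pickle; pickle.dump(o,open("o5.pkl","wb")); print(o["grip_width"])
E
```

```text
g [ 0.6042 -0.1133  0.2479] th 0.0278 spin -0.0002 dp [ 0.3  1.1 -0.1] tilt [-0.0004 -0.0005] F [ 0.9  0.2 -0.3] t 7.4
0.2518416952634514
```

View pics/w5.png

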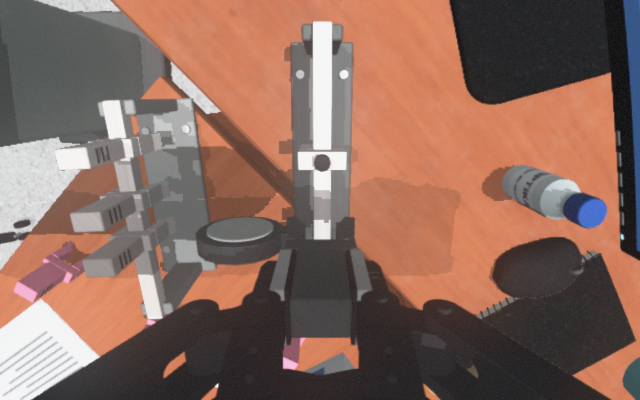

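```bash
python3 - <<'E'
from h import *
import pickle; o=pickle.load(open("o5.pkl","rb")); np.set_printoptions(precision=4,suppress=True)
im=cv2.imread("pics/w5.png").astype(int).min(2)
for r in (60,100,135,190,210,225):
    c=np.where(im[r,300:346]>165)[0]+300; a,b=c.min(),c.max()+1
    print(r,a,b,onz("wrist",((a+b)/2,r),.1,o),onz("wrist",(b,r),.1,o)[0]-onz("wrist",(a,r),.1,o)[0])
print("stop",onz("wrist",(322.5,169.5),.112,o))
for col in (303,340): print(np.where(im[150:180,col]>165)[0]+150)
# tool-frame direction check
p=viewer.camera_params("wrist");print("centre col at tip", proj("wrist",np.array(o["position"])+[0,0,-.155],o))
E
```

```text
60 313 332 [ 0.6027 -0.0137  0.1   ] 0.013674757187614017
100 312 332 [ 0.6031 -0.0416  0.1   ] 0.014777777594733754
135 313 332 [ 0.6042 -0.0673  0.1   ] 0.014390356577692831
190 314 331 [ 0.6055 -0.1102  0.1   ] 0.013432382966548029Traceback (most recent call last):
  File "<stdin>", line 5, in <module>
    return umr_minimum(a, axis, None, out, keepdims, initial, where)
ValueError: zero-size array to reduction operation minimum which has no identity
```

Call:
arm_command(
  plan=[
    {"dp": [0, 1.2, 20], "spin": 0},
    {"dp": [0, 0, 30], "spin": 0},
    {"dp": [0, 0, 20], "spin": 0},
    {"dp": [0, 0, 7], "spin": 0},
    {"dp": [0, 0, 7], "spin": 0},
  ],
)

```text
clock: 7.95
position: [0.6059, -0.1131, 0.3191]
ee_rot: [0.697, 0.717, 0.0, 0.0]
ft_force: [-0.6, 0.1, -0.3]
grip_width: 0.251
grasp_force: 50.2
```

Call:
arm_command(
  plan=[
    {"dp": [0, 0, 5], "spin": 0},
    {"dp": [0, 0, 5], "spin": 0},
    {"dp": [0, 0, 0], "spin": 0},
  ],
)

```text
clock: 8.25
position: [0.6061, -0.1127, 0.3086]
ee_rot: [0.697, 0.717, -0.0, 0.0]
ft_force: [-0.3, 0.3, -1.4]
grip_width: 0.251
grasp_force: 50.2
```

```bash
python3 -c "
from h import *
go(.6055,-.113,.138,.029);o=manip.get_obs();print(o['torque'],o['grip_width'],o['grasp_force'])"
```

```text
g [ 0.6061 -0.1127  0.1536] th 0.028 spin -0.001 dp [-0.3 -0.6 15.6] tilt [-0.     -0.0001] F [-0.3  0.3 -1.4] t 8.25
[-8.71232719e-05  1.16149524e-02  4.96120171e-03] 0.2505907397346773 50.18092095851898
```

Call:
arm_command(
  plan=[
    {"dp": [0, 0, 5], "spin": 0},
    {"dp": [0, 0, 5], "spin": 0},
    {"dp": [0, 0, 3], "spin": 0},
    {"dp": [0, 0, 2], "spin": 0},
    {"dp": [0, 0, 0], "spin": 0},
  ],
)

```text
clock: 8.75
position: [0.6062, -0.1127, 0.2936]
ee_rot: [0.697, 0.717, -0.0, -0.0]
ft_force: [-0.4, 0.6, -1.7]
grip_width: 0.252
grasp_force: 50.2
```

Call:
arm_command(
  plan=[
    {"dp": [4, 0, 0], "spin": 0},
    {"dp": [4, 0, 0], "spin": 0},
    {"dp": [2, 0, 0], "spin": 0},
    {"dp": [1, 0, 0], "spin": 0},
    {"dp": [0, 0, 0], "spin": 0},
  ],
)

```text
clock: 9.25
position: [0.6058, -0.1014, 0.2938]
ee_rot: [0.697, 0.717, 0.0, 0.0]
ft_force: [-0.8, -0.0, -1.5]
grip_width: 0.247
grasp_force: 50.2
```

```bash
python3 -c "
from h import *
go(.6055,-.0997,.138,.029);o=manip.get_obs();print(o['torque'],o['grip_width'],o['grasp_force'])"
```

```text
g [ 0.6059 -0.1014  0.1388] th 0.0284 spin -0.0006 dp [ 1.8 -0.3  0.8] tilt [ 0.0001 -0.0001] F [-0.8 -0.  -1.5] t 9.25
[0.00381993 0.01061588 0.01053711] 0.24709747678576982 50.2490097284317
```

Not yet seated or at the stop (no contact force), so I edge further.

Call:
arm_command(
  plan=[
    {"dp": [0, 0, 0.6], "spin": 0},
    {"dp": [0.6, 0, 0], "spin": 0},
    {"dp": [0.6, 0, 0], "spin": 0},
    {"dp": [0.5, 0, 0], "spin": 0},
    {"dp": [0, 0, 0], "spin": 0},
  ],
)

```text
clock: 9.75
position: [0.6058, -0.1001, 0.2932]
ee_rot: [0.697, 0.717, 0.0, 0.0]
ft_force: [-0.1, -0.6, -0.2]
grip_width: 0.251
grasp_force: 50.4
```

Call:
arm_command(
  plan=[
    {"dp": [0.6, 0, 0.3], "spin": 0},
    {"dp": [0, 0, 0], "spin": 0},
  ],
)

```text
clock: 9.95
position: [0.6058, -0.0998, 0.2932]
ee_rot: [0.697, 0.717, -0.0, 0.0]
ft_force: [-0.8, -3.0, 3.9]
grip_width: 0.248
grasp_force: 50.9
```

The carrier is seated and touching the stop (−3 N y, +3.9 N z). Release, lift, and go to spacer C, the one next to the empty carrier place.

Call:
arm_command(
  plan=[
    {"dp": [0, 0, 0], "spin": 0},
    {"dp": [0, 0, 0], "spin": 0},
    {"dp": [0, 0, 0], "spin": 0},
    {"dp": [0, 0, 0], "spin": 0},
    {"dp": [0, 0, -5], "spin": 0},
  ],
  grip=-1,
)

```text
clock: 10.45
position: [0.6056, -0.0993, 0.2973]
ee_rot: [0.697, 0.717, -0.0, -0.001]
ft_force: [-0.4, 0.3, -0.4]
grip_width: 0.999
grasp_force: 0.0
```

Call:
arm_command(
  plan=[
    {"dp": [0, 0, -30], "spin": 0},
    {"dp": [0, 0, -30], "spin": 0},
    {"dp": [0, 0, 0], "spin": -0.049},
    {"dp": [-11, -38, 0], "spin": 0},
    {"dp": [-11, -40, 0], "spin": 0},
  ],
)

```text
clock: 10.95
position: [0.5292, -0.1269, 0.3578]
ee_rot: [0.679, 0.734, 0.001, -0.0]
ft_force: [-0.1, -0.3, -0.6]
grip_width: 1.004
grasp_force: 0.0
```

Call:
arm_command(
  plan=[
    {"dp": [-11, -40, 0], "spin": 0},
    {"dp": [-11, -39, 0], "spin": 0},
    {"dp": [0, 0, 0], "spin": 0},
    {"dp": [0, 0, 0], "spin": 0},
  ],
)

```text
clock: 11.35
position: [0.4522, -0.1556, 0.3586]
ee_rot: [0.68, 0.733, -0.0, 0.001]
ft_force: [0.8, 0.8, -0.4]
grip_width: 1.0
grasp_force: 0.0
```

```bash
python3 - <<'E'
from h import *
go(.4523,-.1555,.138,.077)
o=manip.get_obs(); im=viewer.camera("wrist"); cv2.imwrite("pics/w6.png",im)
import pickle; pickle.dump(o,open("o6.pkl","wb")); print(o["grip_width"])
E
```

```text
g [ 0.4524 -0.1559  0.2036] th 0.0756 spin -0.0014 dp [ 0.4 -0.1 65.6] tilt [ 0.0011 -0.0014] F [ 0.8  0.8 -0.4] t 11.35
0.9999768190221897
```

View pics/w6.png

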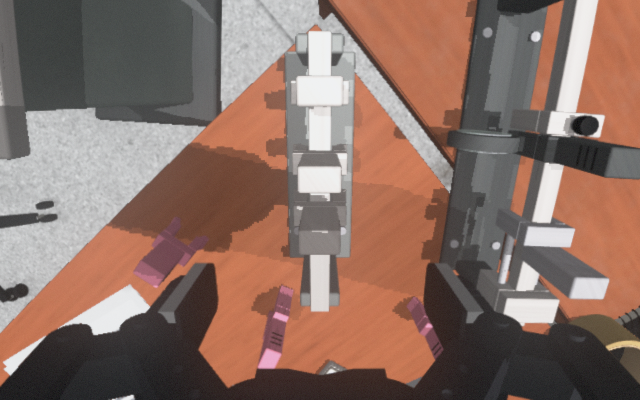

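The picture shows the carrier on the rail against the stop, and spacer C's tab at (320,240), centred under the gripper. Grasp.

Call:
arm_command(
  plan=[
    {"dp": [0, 0, 25], "spin": 0},
    {"dp": [0, 0, 25], "spin": 0},
    {"dp": [0, 0, 15], "spin": 0},
    {"dp": [0, 0, 0], "spin": 0},
    {"dp": [0, 0, 0], "spin": 0},
  ],
)

```text
clock: 11.9
position: [0.4535, -0.1548, 0.2932]
ee_rot: [0.679, 0.734, 0.0, -0.0]
ft_force: [0.7, -0.3, 0.5]
grip_width: 0.993
grasp_force: 0.0
```

Call:
arm_command(
  plan=[
    {"dp": [0, 0, 0], "spin": 0},
    {"dp": [0, 0, 0], "spin": 0},
    {"dp": [0, 0, 0], "spin": 0},
    {"dp": [0, 0, 0], "spin": 0},
    {"dp": [0, 0, 0], "spin": 0},
  ],
  grip=1,
  newtons=40,
)

```text
clock: 12.4
position: [0.4527, -0.1554, 0.2931]
ee_rot: [0.679, 0.734, 0.0, 0.0]
ft_force: [-0.2, -0.1, 2.3]
grip_width: 0.255
grasp_force: 42.2
```

Call:
arm_command(
  plan=[
    {"dp": [0, 0, 0], "spin": 0},
    {"dp": [0, 0, 0], "spin": 0},
  ],
)

```text
clock: 12.6
position: [0.4527, -0.1554, 0.2931]
ee_rot: [0.679, 0.734, 0.0, 0.0]
ft_force: [-0.7, -1.0, 4.1]
grip_width: 0.251
grasp_force: 42.4
```

```bash
python3 -c "
from h import *
go(.6058,-.1185,.228,.0285);o=manip.get_obs();print(o['grip_width'],o['grasp_force'])
p=o['position'];import numpy as np
R=Ro.from_quat(o['ee_rot']).as_matrix();print(1000*R.T@(np.array([.6058,-.1185,.383])-p))"
```

```text
g [ 0.4528 -0.1554  0.1381] th 0.0769 spin 0.0484 dp [ 32.6 154.  -89.9] tilt [ 0.0004 -0.0003] F [-0.7 -1.   4.1] t 12.6
0.25066689715260076 42.44292855262756
[ 24.98859405 155.50339365 -89.85538104]
```

Call:
arm_command(
  plan=[
    {"dp": [0, 0, -10], "spin": 0},
    {"dp": [0, 0, -30], "spin": 0},
    {"dp": [0, 0, -35], "spin": 0},
    {"dp": [0, 0, -35], "spin": 0},
    {"dp": [3, 30, 0], "spin": 0},
  ],
)

```text
clock: 13.1
position: [0.4818, -0.151, 0.4086]
ee_rot: [0.68, 0.733, 0.0, 0.004]
ft_force: [1.4, 0.2, -0.3]
grip_width: 0.251
grasp_force: 42.1
```

Call:
arm_command(
  plan=[
    {"dp": [5, 40, 0], "spin": 0},
    {"dp": [5, 40, 0], "spin": 0},
    {"dp": [5, 35, 0], "spin": 0},
    {"dp": [0, 10.5, 0], "spin": 0.0485},
    {"dp": [0, 0, 0], "spin": 0},
  ],
)

```text
clock: 13.6
position: [0.6073, -0.1248, 0.4024]
ee_rot: [0.697, 0.717, 0.0, -0.001]
ft_force: [-1.0, -0.2, -0.4]
grip_width: 0.247
grasp_force: 42.0
```

Call:
arm_command(
  plan=[
    {"dp": [0, 0, 20], "spin": 0},
    {"dp": [0, 0, 30], "spin": 0},
    {"dp": [0, 0, 20], "spin": 0},
    {"dp": [0, 0, 0], "spin": 0},
    {"dp": [0, 0, 0], "spin": 0},
  ],
)

```text
clock: 14.1
position: [0.6059, -0.1258, 0.3338]
ee_rot: [0.697, 0.717, -0.0, 0.0]
ft_force: [-0.1, 1.0, -0.8]
grip_width: 0.247
grasp_force: 41.9
```

```bash
python3 -c "
from h import *
go(.606,-.1255,.138,.0285);o=manip.get_obs();print(o['grip_width'],o['grasp_force'])"
```

```text
g [ 0.6059 -0.1259  0.1788] th 0.0286 spin 0.0001 dp [ 0.4  0.1 40.8] tilt [ 0.0002 -0.0004] F [-0.1  1.  -0.8] t 14.1
0.24725312224361987 41.942580342292786
```

Call:
arm_command(
  plan=[
    {"dp": [0, 0, 5], "spin": 0},
    {"dp": [0, 0, 5], "spin": 0},
    {"dp": [0, 0, 5], "spin": 0},
    {"dp": [0, 0, 5], "spin": 0},
    {"dp": [0, 0, 0], "spin": 0},
  ],
)

```text
clock: 14.6
position: [0.6061, -0.1254, 0.3119]
ee_rot: [0.697, 0.717, -0.0, -0.001]
ft_force: [-0.2, -0.1, -0.6]
grip_width: 0.251
grasp_force: 41.9
```

Call:
arm_command(
  plan=[
    {"dp": [0, 0, 6], "spin": 0},
    {"dp": [0, 0, 6], "spin": 0},
    {"dp": [0, 0, 5], "spin": 0},
    {"dp": [0, 0, 2], "spin": 0},
    {"dp": [0, 0, 0], "spin": 0},
  ],
)

```text
clock: 15.1
position: [0.6062, -0.1254, 0.2936]
ee_rot: [0.697, 0.717, -0.0, -0.0]
ft_force: [-0.2, 0.3, -0.3]
grip_width: 0.25
grasp_force: 42.1
```

Call:
arm_command(
  plan=[
    {"dp": [4, 0, 0], "spin": 0},
    {"dp": [4, 0, 0], "spin": 0},
    {"dp": [1, 0, 0], "spin": 0},
    {"dp": [0, 0, 0], "spin": 0},
  ],
)

```text
clock: 15.5
position: [0.6061, -0.1166, 0.294]
ee_rot: [0.697, 0.717, -0.0, 0.0]
ft_force: [0.7, -1.8, 0.1]
grip_width: 0.253
grasp_force: 42.8
```

Call:
arm_command(
  plan=[
    {"dp": [0, 0, 0.8], "spin": 0},
    {"dp": [0.7, 0, 0], "spin": 0},
    {"dp": [0.7, 0, 0], "spin": 0},
    {"dp": [0, 0, 0], "spin": 0},
  ],
)

```text
clock: 15.9
position: [0.6061, -0.1161, 0.2934]
ee_rot: [0.697, 0.717, -0.0, 0.001]
ft_force: [0.1, -6.7, 2.8]
grip_width: 0.252
grasp_force: 43.9
```

Call:
arm_command(
  plan=[
    {"dp": [0.5, 0, 0.2], "spin": 0},
    {"dp": [0, 0, 0], "spin": 0},
  ],
)

```text
clock: 16.1
position: [0.6061, -0.1159, 0.2933]
ee_rot: [0.697, 0.717, -0.0, 0.001]
ft_force: [1.2, -7.5, 3.2]
grip_width: 0.252
grasp_force: 44.2
```

Call:
arm_command(
  plan=[
    {"dp": [0, 0, 0], "spin": 0},
    {"dp": [0, 0, 0], "spin": 0},
    {"dp": [0, 0, 0], "spin": 0},
    {"dp": [0, 0, 0], "spin": 0},
    {"dp": [0, 0, -5], "spin": 0},
  ],
  grip=-1,
)

```text
clock: 16.6
position: [0.6058, -0.1143, 0.2973]
ee_rot: [0.697, 0.717, -0.0, -0.001]
ft_force: [0.1, -0.9, 0.4]
grip_width: 1.002
grasp_force: 0.0
```

Call:
arm_command(
  plan=[
    {"dp": [0, 0, -30], "spin": 0},
    {"dp": [0, 0, -30], "spin": 0},
    {"dp": [0, 0, 0], "spin": -0.0485},
    {"dp": [2, -38, 0], "spin": 0},
    {"dp": [2, -40, 0], "spin": 0},
  ],
)

```text
clock: 17.1
position: [0.5274, -0.1161, 0.3577]
ee_rot: [0.679, 0.734, 0.001, -0.0]
ft_force: [-1.0, 0.0, 0.9]
grip_width: 0.995
grasp_force: 0.0
```

Call:
arm_command(
  plan=[
    {"dp": [2, -40, 0], "spin": 0},
    {"dp": [1, -38, 0], "spin": 0},
    {"dp": [0, 0, 0], "spin": 0},
    {"dp": [0, 0, 0], "spin": 0},
  ],
)

```text
clock: 17.5
position: [0.4496, -0.1196, 0.3586]
ee_rot: [0.68, 0.734, -0.0, 0.001]
ft_force: [-0.1, 0.1, 1.1]
grip_width: 0.996
grasp_force: 0.0
```

```bash
python3 - <<'E'
from h import *
go(.4501,-.121,.138,.077)
o=manip.get_obs(); im=viewer.camera("wrist"); cv2.imwrite("pics/w7.png",im)
import pickle; pickle.dump(o,open("o7.pkl","wb")); print(o["grip_width"])
E
```

```text
g [ 0.4499 -0.1199  0.2036] th 0.0762 spin -0.0008 dp [-1.1  0.2 65.6] tilt [ 0.0013 -0.0017] F [-0.1  0.1  1.1] t 17.5
0.9956885396668165
```

View pics/w7.png

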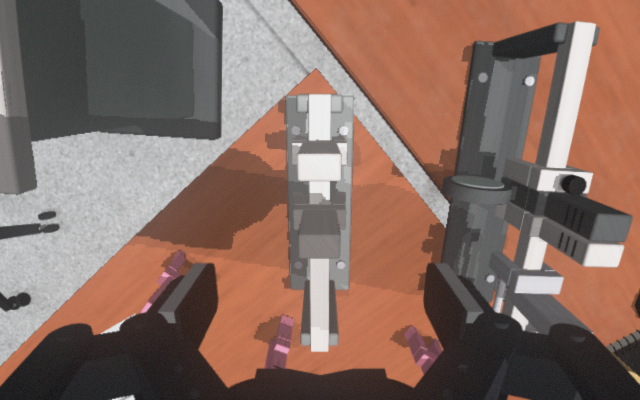

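The picture shows the carrier plus one spacer on the rail, and spacer B's tab at (320,242) under the gripper. Correct by −1 mm and grasp.

Call:
arm_command(
  plan=[
    {"dp": [-1.2, 0, 25], "spin": 0},
    {"dp": [0, 0, 25], "spin": 0},
    {"dp": [0, 0, 15], "spin": 0},
    {"dp": [0, 0, 0], "spin": 0},
    {"dp": [0, 0, 0], "spin": 0},
  ],
)

```text
clock: 18.05
position: [0.4509, -0.1205, 0.2932]
ee_rot: [0.679, 0.734, 0.0, -0.0]
ft_force: [0.4, -0.6, 0.5]
grip_width: 1.003
grasp_force: 0.0
```

Call:
arm_command(
  plan=[
    {"dp": [0, 0, 0], "spin": 0},
    {"dp": [0, 0, 0], "spin": 0},
    {"dp": [0, 0, 0], "spin": 0},
    {"dp": [0, 0, 0], "spin": 0},
    {"dp": [0, 0, 0], "spin": 0},
  ],
  grip=1,
  newtons=40,
)

```text
clock: 18.55
position: [0.4501, -0.1208, 0.2931]
ee_rot: [0.679, 0.734, 0.0, 0.0]
ft_force: [-0.4, -0.3, 1.5]
grip_width: 0.252
grasp_force: 41.9
```

Call:
arm_command(
  plan=[
    {"dp": [0, 0, 0], "spin": 0},
    {"dp": [0, 0, 0], "spin": 0},
  ],
)

```text
clock: 18.75
position: [0.4501, -0.1208, 0.2931]
ee_rot: [0.679, 0.734, 0.0, 0.0]
ft_force: [-1.8, 0.2, 3.6]
grip_width: 0.252
grasp_force: 42.1
```

```bash
python3 -c "
from h import *
o=manip.get_obs();print(o['grip_width'],o['grasp_force'])
p=o['position'];print(p)
R=Ro.from_quat(o['ee_rot']).as_matrix();print(1000*R.T@(np.array([.6063,-.1365,.403])-p))"
```

```text
0.25236171930394696 42.14902639389038
[ 0.45009431 -0.12079381  0.29309375]
[ -27.70720914  154.5781081  -109.8371726 ]
```

Call:
arm_command(
  plan=[
    {"dp": [0, 0, -10], "spin": 0},
    {"dp": [0, 0, -30], "spin": 0},
    {"dp": [0, 0, -35], "spin": 0},
    {"dp": [0, 0, -35], "spin": 0},
    {"dp": [-3, 30, 0], "spin": 0},
  ],
)

```text
clock: 19.25
position: [0.4797, -0.1214, 0.4088]
ee_rot: [0.68, 0.733, 0.0, 0.004]
ft_force: [0.4, -0.5, -0.5]
grip_width: 0.249
grasp_force: 41.8
```

Call:
arm_command(
  plan=[
    {"dp": [-8, 40, 0], "spin": 0},
    {"dp": [-8, 40, 0], "spin": 0},
    {"dp": [-8, 35, 0], "spin": 0},
    {"dp": [-0.7, 9.6, 0], "spin": 0.0485},
    {"dp": [0, 0, 0], "spin": 0},
  ],
)

```text
clock: 19.75
position: [0.6072, -0.1363, 0.4022]
ee_rot: [0.697, 0.717, 0.0, -0.001]
ft_force: [-0.9, 0.7, -1.2]
grip_width: 0.253
grasp_force: 41.7
```

Call:
arm_command(
  plan=[
    {"dp": [0, 0, 20], "spin": 0},
    {"dp": [0, 0, 30], "spin": 0},
    {"dp": [0, 0, 20], "spin": 0},
    {"dp": [0, 0, 0], "spin": 0},
    {"dp": [0, 0, 0], "spin": 0},
  ],
)

```text
clock: 20.25
position: [0.6059, -0.1365, 0.3339]
ee_rot: [0.697, 0.717, -0.0, 0.0]
ft_force: [-0.1, 0.5, 0.4]
grip_width: 0.253
grasp_force: 41.6
```

```bash
python3 -c "
from h import *
go(.6063,-.1365,.138,.0285)
o=manip.get_obs(); viewer.camera('wrist')
for th in ('jaw_tab','carrier_tab','spacer_1_tab'):
  print(th,[(np.round(d['position'],3).tolist(),round(d['score'],2)) for d in finder.find_in('wrist',th)])"
```

```text
g [ 0.6059 -0.1366  0.1789] th 0.0291 spin 0.0006 dp [ 0.1  0.4 40.9] tilt [ 0.0003 -0.0004] F [-0.1  0.5  0.4] t 20.25
jaw_tab [([0.612, -0.179, 0.154], 0.74)]
carrier_tab [([0.596, -0.098, 0.113], 0.9)]
spacer_1_tab [([0.459, -0.08, 0.11], 0.63)]
```

Call:
arm_command(
  plan=[
    {"dp": [0, 0, 5], "spin": 0},
    {"dp": [0, 0, 5], "spin": 0},
    {"dp": [0, 0, 5], "spin": 0},
    {"dp": [0, 0, 5], "spin": 0},
    {"dp": [0, 0, 0], "spin": 0},
  ],
)

```text
clock: 20.95
position: [0.606, -0.1365, 0.3117]
ee_rot: [0.697, 0.717, -0.0, -0.001]
ft_force: [-0.2, 0.1, 0.1]
grip_width: 0.251
grasp_force: 41.6
```

Call:
arm_command(
  plan=[
    {"dp": [0, 0, 6], "spin": 0},
    {"dp": [0, 0, 6], "spin": 0},
    {"dp": [0, 0, 5], "spin": 0},
    {"dp": [0, 0, 1.5], "spin": 0},
    {"dp": [0, 0, 0], "spin": 0},
  ],
)

```text
clock: 21.45
position: [0.6062, -0.1365, 0.294]
ee_rot: [0.697, 0.717, -0.0, -0.0]
ft_force: [0.6, 0.2, -0.1]
grip_width: 0.251
grasp_force: 41.6
```

Call:
arm_command(
  plan=[
    {"dp": [3, 0, 0], "spin": 0},
    {"dp": [2, 0, 0], "spin": 0},
    {"dp": [1, 0, 0.5], "spin": 0},
    {"dp": [0, 0, 0], "spin": 0},
  ],
)

```text
clock: 21.85
position: [0.6062, -0.1318, 0.2945]
ee_rot: [0.697, 0.717, -0.001, 0.001]
ft_force: [-0.1, -5.0, 1.8]
grip_width: 0.252
grasp_force: 45.1
```

Call:
arm_command(
  plan=[
    {"dp": [0, 0, 0.8], "spin": 0},
    {"dp": [0.8, 0, 0], "spin": 0},
    {"dp": [0.8, 0, 0], "spin": 0},
    {"dp": [0, 0, 0], "spin": 0},
  ],
)

```text
clock: 22.25
position: [0.6063, -0.1312, 0.2943]
ee_rot: [0.698, 0.716, -0.001, 0.002]
ft_force: [-0.4, -8.3, 4.7]
grip_width: 0.256
grasp_force: 47.2
```

Call:
arm_command(
  plan=[
    {"dp": [-2, 0, 0], "spin": 0},
    {"dp": [-2, 0, 0], "spin": 0},
    {"dp": [0, 0, 0], "spin": 0},
    {"dp": [0, 0, 0], "spin": 0},
  ],
)

```text
clock: 22.65
position: [0.6063, -0.1329, 0.2932]
ee_rot: [0.697, 0.717, 0.0, 0.0]
ft_force: [0.9, -2.3, 1.7]
grip_width: 0.252
grasp_force: 43.0
```

```bash
python3 -c "
from h import *
go(.6063,-.1288,.138,.0285);o=manip.get_obs();print(o['torque'],o['grip_width'])
f=finder.find_in
viewer.camera('wrist')
for c in('wrist',):
  for th in ('stop','jaw_tab','carrier_tab','spacer_1_tab'):
    print(c,th,[(np.round(d['position'],3).tolist(),round(d['score'],2)) for d in f(c,th)])
"
```

```text
g [ 0.6063 -0.133   0.1382] th 0.0285 spin 0.0 dp [4.2 0.1 0.2] tilt [ 0.0005 -0.0005] F [ 0.9 -2.3  1.7] t 22.65
[-0.68561718 -0.06622388 -0.02350218] 0.2520141859579555
wrist stop [([0.605, -0.087, 0.112], 0.74), ([0.456, -0.135, 0.007], 0.27)]
wrist jaw_tab [([0.61, -0.168, 0.136], 0.57), ([0.604, -0.116, 0.156], 0.45)]
wrist carrier_tab [([0.598, -0.097, 0.133], 0.63)]
wrist spacer_1_tab [([0.463, -0.079, 0.09], 0.91)]
```

Call:
arm_command(
  plan=[
    {"dp": [0, 0, 0], "spin": 0},
    {"dp": [0, 0, 0], "spin": 0},
    {"dp": [0, 0, 0], "spin": 0},
    {"dp": [0, 0, 0], "spin": 0},
    {"dp": [0, 0, -5], "spin": 0},
  ],
  grip=-1,
)

```text
clock: 23.4
position: [0.6059, -0.1327, 0.2975]
ee_rot: [0.697, 0.717, -0.0, -0.001]
ft_force: [-0.5, 0.5, 0.0]
grip_width: 1.0
grasp_force: 0.0
```

Call:
arm_command(
  plan=[
    {"dp": [0, 0, -30], "spin": 0},
    {"dp": [0, 0, -30], "spin": 0},
    {"dp": [-20, 0, 0], "spin": 0},
    {"dp": [-20, 0, 0], "spin": 0},
    {"dp": [0, 0, 0], "spin": 0},
  ],
)

```text
clock: 23.9
position: [0.607, -0.1762, 0.3583]
ee_rot: [0.698, 0.716, -0.001, 0.001]
ft_force: [-0.1, -0.1, -0.8]
grip_width: 0.999
grasp_force: 0.0
```

```bash
python3 -c "
from h import *
go(.6072,-.1735,.138,.0285)
f=finder.find_in
im=viewer.camera('wrist');o=manip.get_obs();cv2.imwrite('pics/w8.png',im)
# bright/dark profile along the rail tops (z=.156), x by the rail line
g=cv2.cvtColor(im,cv2.COLOR_BGR2GRAY)
for z in(.156,.112):
  for off in ((0,) if z>.15 else (-.0135,.0135)):
    print(z,off,[(y,int(g[tuple(proj('wrist',[.6058-.0285*(y/1000+.1)+off,y/1000,z],o).round().astype(int)[::-1])])) for y in range(-184,-80,2)])
for th in ('stop','jaw_tab','carrier_tab','spacer_1_tab'):
    print(th,[(np.round(d['position'],3).tolist(),round(d['score'],2)) for d in f('wrist',th)])
"
```

```text
g [ 0.607  -0.1764  0.2033] th 0.0243 spin -0.0042 dp [ 2.9  0.3 65.3] tilt [ 0.0001 -0.0016] F [-0.1 -0.1 -0.8] t 23.9
0.156 0 [(-184, 212), (-182, 109), (-180, 107), (-178, 205), (-176, 124), (-174, 127), (-172, 121), (-170, 125), (-168, 208), (-166, 128), (-164, 133), (-162, 103), (-160, 105), (-158, 102), (-156, 103), (-154, 105), (-152, 105), (-150, 223), (-148, 231), (-146, 233), (-144, 234), (-142, 231), (-140, 140), (-138, 223), (-136, 238), (-134, 238), (-132, 240), (-130, 240), (-128, 241), (-126, 236), (-124, 121), (-122, 118), (-120, 191), (-118, 239), (-116, 241), (-114, 241), (-112, 241), (-110, 241), (-108, 239), (-106, 109), (-104, 133), (-102, 134), (-100, 132), (-98, 132), (-96, 133), (-94, 133), (-92, 135), (-90, 78), (-88, 85), (-86, 85), (-84, 85), (-82, 84)]
0.112 -0.0135 [(-184, 120), (-182, 122), (-180, 103), (-178, 101), (-176, 103), (-174, 112), (-172, 137), (-170, 145), (-168, 154), (-166, 156), (-164, 156), (-162, 227), (-160, 230), (-158, 232), (-156, 232), (-154, 231), (-152, 233), (-150, 134), (-148, 138), (-146, 205), (-144, 209), (-142, 212), (-140, 2
[... 542 characters left out ...]
28), (-158, 233), (-156, 234), (-154, 234), (-152, 231), (-150, 216), (-148, 116), (-146, 116), (-144, 121), (-142, 125), (-140, 125), (-138, 190), (-136, 226), (-134, 224), (-132, 224), (-130, 230), (-128, 232), (-126, 241), (-124, 132), (-122, 232), (-120, 215), (-118, 220), (-116, 216), (-114, 217), (-112, 214), (-110, 213), (-108, 209), (-106, 197), (-104, 110), (-102, 107), (-100, 108), (-98, 106), (-96, 105), (-94, 106), (-92, 108), (-90, 104), (-88, 161), (-86, 241), (-84, 241), (-82, 241)]
stop [([0.605, -0.085, 0.114], 0.92)]
jaw_tab [([0.608, -0.169, 0.124], 0.87)]
carrier_tab [([0.595, -0.104, 0.109], 0.94), ([0.605, -0.087, 0.115], 0.7)]
spacer_1_tab [([0.46, -0.08, 0.12], 0.81)]
```

Call:
arm_command(
  plan=[
    {"dp": [0, 0, 0], "spin": 0},
    {"dp": [0, 0, 0], "spin": 0},
  ],
)

```text
clock: 24.35
position: [0.6074, -0.1722, 0.358]
ee_rot: [0.697, 0.717, 0.0, -0.0]
ft_force: [-0.4, -0.8, -0.0]
grip_width: 1.004
grasp_force: 0.0
```

```bash
python3 -c "
from h import *
go(.6074,-.173,.138,.0285)
im=viewer.camera('wrist');o=manip.get_obs();g=cv2.cvtColor(im,cv2.COLOR_BGR2GRAY)
def line(z,off,ys): return [(y,int(g[tuple(proj('wrist',[.6058-.0285*(y/1000+.1)+off,y/1000,z],o).round().astype(int)[::-1])])) for y in ys]
print(line(.156,0,range(-190,-80,1)))
print([(k,int(g[tuple(proj('wrist',[.607+k/1000,-.173,.156],o).round().astype(int)[::-1])])) for k in range(-20,21)])
"
```

```text
g [ 0.6074 -0.1722  0.203 ] th 0.0294 spin 0.0009 dp [-0.8  0.  65. ] tilt [0.     0.0001] F [-0.4 -0.8 -0. ] t 24.35
[(-190, 215), (-189, 218), (-188, 220), (-187, 219), (-186, 217), (-185, 180), (-184, 127), (-183, 109), (-182, 104), (-181, 101), (-180, 124), (-179, 124), (-178, 124), (-177, 125), (-176, 124), (-175, 120), (-174, 123), (-173, 123), (-172, 124), (-171, 127), (-170, 128), (-169, 127), (-168, 127), (-167, 181), (-166, 123), (-165, 102), (-164, 101), (-163, 101), (-162, 99), (-161, 98), (-160, 98), (-159, 104), (-158, 103), (-157, 104), (-156, 104), (-155, 103), (-154, 102), (-153, 106), (-152, 152), (-151, 155), (-150, 166), (-149, 230), (-148, 232), (-147, 232), (-146, 233), (-145, 234), (-144, 232), (-143, 232), (-142, 218), (-141, 138), (-140, 234), (-139, 238), (-138, 238), (-137, 238), (-136, 239), (-135, 239), (-134, 240), (-133, 240), (-132, 240), (-131, 242), (-130, 241), (-129, 241), (-128, 228), (-127, 130), (-126, 118), (-125, 116), (-124, 117), (-123, 129), (-122, 216), (-121, 238), (-120, 240), (-119, 240), (-118, 240), (-117, 240), (-116, 241), (-115, 24
[... 164 characters left out ...]
2, 131), (-101, 133), (-100, 133), (-99, 132), (-98, 134), (-97, 135), (-96, 136), (-95, 134), (-94, 131), (-93, 120), (-92, 94), (-91, 81), (-90, 83), (-89, 85), (-88, 86), (-87, 86), (-86, 85), (-85, 88), (-84, 85), (-83, 124), (-82, 236), (-81, 238)]
[(-20, 119), (-19, 84), (-18, 84), (-17, 83), (-16, 75), (-15, 74), (-14, 78), (-13, 101), (-12, 100), (-11, 109), (-10, 121), (-9, 126), (-8, 124), (-7, 125), (-6, 124), (-5, 124), (-4, 123), (-3, 125), (-2, 124), (-1, 123), (0, 123), (1, 123), (2, 124), (3, 126), (4, 124), (5, 126), (6, 125), (7, 122), (8, 124), (9, 123), (10, 118), (11, 151), (12, 108), (13, 109), (14, 106), (15, 103), (16, 123), (17, 125), (18, 128), (19, 127), (20, 132)]
```

The row stands upright: carrier at the stop, spacer 1 touching it, and spacer 2 with a 4 mm gap that the jaw will close. The jaw tab is centred under the gripper. Descend, grip and push.

Call:
arm_command(
  plan=[
    {"dp": [-1, 0, 20], "spin": 0},
    {"dp": [0, 0, 25], "spin": 0},
    {"dp": [0, 0, 19], "spin": 0},
    {"dp": [0, 0, 0], "spin": 0},
    {"dp": [0, 0, 0], "spin": 0},
  ],
)

```text
clock: 24.9
position: [0.6075, -0.1738, 0.2945]
ee_rot: [0.697, 0.717, 0.0, -0.0]
ft_force: [0.0, 0.3, 1.0]
grip_width: 0.999
grasp_force: 0.0
```

Call:
arm_command(
  plan=[
    {"dp": [0, 0, 0], "spin": 0},
    {"dp": [0, 0, 0], "spin": 0},
    {"dp": [0, 0, 0], "spin": 0},
    {"dp": [0, 0, 0], "spin": 0},
    {"dp": [0, 0, 0], "spin": 0},
  ],
  grip=1,
  newtons=60,
)

```text
clock: 25.4
position: [0.6071, -0.1739, 0.2946]
ee_rot: [0.697, 0.717, -0.0, -0.0]
ft_force: [-3.8, -0.3, 3.6]
grip_width: 0.25
grasp_force: 58.6
```

Call:
arm_command(
  plan=[
    {"dp": [2, 0, 0], "spin": 0},
    {"dp": [2, 0, 0], "spin": 0},
    {"dp": [2, 0, 0], "spin": 0},
    {"dp": [2, 0, 0], "spin": 0},
    {"dp": [0, 0, 0], "spin": 0},
  ],
)

```text
clock: 25.9
position: [0.6069, -0.1663, 0.2946]
ee_rot: [0.697, 0.717, -0.001, 0.0]
ft_force: [-3.5, -2.2, 5.3]
grip_width: 0.25
grasp_force: 58.8
```

Call:
arm_command(
  plan=[
    {"dp": [2, -0.4, -0.5], "spin": 0},
    {"dp": [2, -0.4, -0.5], "spin": 0},
    {"dp": [1.5, 0, 0], "spin": 0},
    {"dp": [0, 0, 0], "spin": 0},
  ],
)

```text
clock: 26.3
position: [0.6064, -0.1603, 0.2947]
ee_rot: [0.697, 0.717, 0.0, 0.0]
ft_force: [4.2, -1.7, -4.1]
grip_width: 0.245
grasp_force: 59.4
```

Call:
arm_command(
  plan=[
    {"dp": [1, 0, 0], "spin": 0},
    {"dp": [1, 0, 0], "spin": 0},
    {"dp": [0, 0, 0], "spin": 0},
  ],
)

```text
clock: 26.6
position: [0.6063, -0.1586, 0.2947]
ee_rot: [0.697, 0.717, 0.0, 0.0]
ft_force: [5.2, -3.1, -5.8]
grip_width: 0.249
grasp_force: 59.4
```

Call:
arm_command(
  plan=[
    {"dp": [0.7, 0.4, 0.5], "spin": 0},
    {"dp": [0.7, 0, 0], "spin": 0},
    {"dp": [0, 0, 0], "spin": 0},
  ],
)

```text
clock: 26.9
position: [0.6065, -0.1574, 0.2946]
ee_rot: [0.697, 0.717, -0.0, 0.0]
ft_force: [1.1, -3.5, 0.1]
grip_width: 0.245
grasp_force: 60.0
```

Call:
arm_command(
  plan=[
    {"dp": [0.7, 0, 0], "spin": 0},
    {"dp": [0, 0, 0], "spin": 0},
  ],
)

```text
clock: 27.1
position: [0.6064, -0.1573, 0.2946]
ee_rot: [0.697, 0.717, -0.0, 0.001]
ft_force: [1.4, -7.0, -0.9]
grip_width: 0.246
grasp_force: 60.0
```

Call:
arm_command(
  plan=[
    {"dp": [0.7, 0, 0], "spin": 0},
    {"dp": [0, 0, 0], "spin": 0},
  ],
)

```text
clock: 27.3
position: [0.6064, -0.1571, 0.2947]
ee_rot: [0.698, 0.717, -0.001, 0.001]
ft_force: [2.4, -8.1, -1.3]
grip_width: 0.245
grasp_force: 59.9
```

Call:
arm_command(
  plan=[
    {"dp": [0.7, 0, 0], "spin": 0},
    {"dp": [0, 0, 0], "spin": 0},
    {"dp": [0, 0, 0], "spin": 0},
  ],
)

```text
clock: 27.6
position: [0.6064, -0.157, 0.2947]
ee_rot: [0.698, 0.716, -0.001, 0.001]
ft_force: [2.5, -10.5, -1.0]
grip_width: 0.248
grasp_force: 59.9
```

Call:
arm_command(
  plan=[
    {"dp": [0.3, 0, 0], "spin": 0},
    {"dp": [0, 0, 0], "spin": 0},
    {"dp": [0, 0, 0], "spin": 0},
  ],
)

```text
clock: 27.9
position: [0.6063, -0.157, 0.2946]
ee_rot: [0.698, 0.716, -0.001, 0.001]
ft_force: [2.2, -11.1, -0.5]
grip_width: 0.25
grasp_force: 59.9
```

```bash
python3 -c "
from h import *
go(.6074,-.157,.138,.0285)
im=viewer.camera('wrist');o=manip.get_obs();g=cv2.cvtColor(im,cv2.COLOR_BGR2GRAY)
for off in(0,.006):print([(y,int(g[tuple(proj('wrist',[.6058-.0285*(y/1000+.1)+off,y/1000,.156],o).round().astype(int)[::-1])])) for y in range(-160,-82,1)])
print(o['ft_force'],o['grip_width'],o['clock'])
"
```

```text
g [ 0.6065 -0.1575  0.1396] th 0.0261 spin -0.0024 dp [0.4 0.9 1.6] tilt [ 0.0009 -0.0033] F [  2.2 -11.1  -0.5] t 27.9
[(-160, 123), (-159, 124), (-158, 124), (-157, 121), (-156, 121), (-155, 126), (-154, 125), (-153, 125), (-152, 126), (-151, 123), (-150, 122), (-149, 99), (-148, 98), (-147, 100), (-146, 99), (-145, 102), (-144, 101), (-143, 100), (-142, 100), (-141, 101), (-140, 104), (-139, 101), (-138, 103), (-137, 105), (-136, 106), (-135, 141), (-134, 233), (-133, 238), (-132, 237), (-131, 239), (-130, 239), (-129, 239), (-128, 238), (-127, 239), (-126, 240), (-125, 240), (-124, 240), (-123, 237), (-122, 205), (-121, 215), (-120, 238), (-119, 239), (-118, 239), (-117, 239), (-116, 239), (-115, 241), (-114, 240), (-113, 241), (-112, 240), (-111, 241), (-110, 242), (-109, 237), (-108, 185), (-107, 115), (-106, 130), (-105, 133), (-104, 131), (-103, 131), (-102, 132), (-101, 131), (-100, 133), (-99, 131), (-98, 132), (-97, 133), (-96, 135), (-95, 135), (-94, 134), (-93, 125), (-92, 86), (-91, 78), (-90, 114), (-89, 132), (-88, 84), (-87, 86), (-86, 88), (-85, 88), (-84, 92), (-83
[... 362 characters left out ...]
24), (-132, 237), (-131, 238), (-130, 239), (-129, 239), (-128, 241), (-127, 242), (-126, 240), (-125, 241), (-124, 240), (-123, 236), (-122, 201), (-121, 215), (-120, 239), (-119, 240), (-118, 240), (-117, 239), (-116, 240), (-115, 240), (-114, 241), (-113, 242), (-112, 243), (-111, 242), (-110, 242), (-109, 241), (-108, 223), (-107, 115), (-106, 128), (-105, 132), (-104, 131), (-103, 130), (-102, 133), (-101, 130), (-100, 132), (-99, 133), (-98, 135), (-97, 133), (-96, 134), (-95, 132), (-94, 133), (-93, 129), (-92, 103), (-91, 77), (-90, 80), (-89, 230), (-88, 242), (-87, 242), (-86, 242), (-85, 242), (-84, 243), (-83, 242)]
[  1.54961849 -10.77395394  -1.12383415] 0.249723341507955 27.95
```

The tops form a closed row: carrier −107 to −92 mm, spacers −121 to −108 and −135 to −122. The jaw stopped at about 16.5 mm of travel under an 11 N push. Handing in.

```bash
python3 -c "
from h import *
print(manip.hand_in())"
```

```text
the job is handed in; nothing more can be done
None
```

I handed the job in with the carrier and two spacers clamped against the stop, the gripper holding the jaw with about an 11 N push at about 16.5 mm of its 22 mm travel; the third spacer is still on the rack, and it took about 28 s.

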